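Lock the tool case: hasp over the staple, pin through the loop

ROBOT

A 7-joint arm with a two-finger parallel gripper is mounted at the origin on the work surface. World frame = base frame: x ahead of the robot, y to its left, z up, the work surface at z = 0. Lengths are in m, angles in rad, forces in N, time in s.
With the tool pointing down it reaches from about 0.425 to 0.825 m from the base axis. Payload 3.6 kg.
Tool frame: the origin (TCP) lies midway between the tips of the shut fingers; the grasp point (between the pads) lies bot.hold_point_z behind it (bot.hold_point_z is the distance from the TCP to the grasp point, in m); y points along the fingers, z is the direction in which the jaws open and shut, and the axes are right-handed (so a half turn about y gives the same grasp; the last joint's range is limited). The gripper opens to 85 mm and grips with 20 to 120 N. Pads are 22 mm wide; open, the fingers measure 114 mm over their backs; the gripper's body (76 mm by 85 mm) begins 54 mm behind the grasp point. The pads swing forward as they close: fully open they stand 13 mm farther back than shut.
Start: joints at [-1.272, 0.615, -0.013, 1.423, 0.008, 1.103, -0.04], TCP at [0.208, 0.616, 0.231] pointing down, gripper open.
Joint ranges: [-3.12, 3.12], [-0.3, 2.06], [-1.34, 1.32], [0.26, 2.42], [-1.36, 4.5], [0.01, 1.98], [-2.84, 2.84]. Speed limits (rad/s): [2.79, 2.79, 3.14, 3.14, 3.14, 3.14, 3.14].

INTERFACE

Orientations are given as a rotation vector (axis times angle).
In Python, from bench import telemetry, eyes, bot gives the robot as it stands.
- The arm moves only by the shell command python3 -m handwheel 'ROWS' [FORCE]. ROWS is JSON, a list of rows, each an object of numbers: "rx", "ry", "rz": the turn, a rotation vector about the tool's x, y, z in rad; "x", "y", "z": the shift along the tool's x, y, z in m; "jaw": the closure, from -1 (fully open) to 1 (shut). A call has 1 to 12 rows; each row shifts and turns the commanded pose from where the row before left it, along the tool's axes as they then stand; what a row does not reach is not made up. A row lasts 1/12 s, in which the tool goes at most 41.7 mm and 7.16 degrees, less where a joint would pass 70% of its speed; a pose out of reach is approached as far as the arm can. A call is refused whole if a number of a shift passes 0.0417 or a number of a turn 0.125, either way. A call with a gripper value outside its range is refused whole. The fingers move at their own pace and stop on an object; FORCE is the grip in N (left out, the last holds). Time passes only in rows, so rows that do not move let the fingers close. It gives the time, the measured TCP pose, the force and the opening at its end, in the units of the state.
- telemetry.get_obs(): the state, without advancing time (a new reading comes with each control period).
- eyes.capture(name): name is "scene" or "top"; returns a dict with "pixels" (420x560x3 uint8, red, green, blue), "depth" (420x560 float32, m along the optical axis (not along the pixel's ray), 0 where there is no reading), "camera_matrix" (3x3 intrinsics, pixels), "k1" (the pictures are not rectified: a ray, as slopes to the right and down, at radius r is drawn at 1 + k1 r^2 times it, then the intrinsics apply), "T" (4x4, takes a point from camera to world coordinates). Camera axes: x right, y up, looking along -z (the intrinsics and any distortion apply to the point x, -y, -z); pixel columns grow to the right and rows downward; lengths in m; the calibration is good to about 2 mm. A picture is of the moment at which its call begins.
- bot.close_job(): hands the job in, once; it reports no verdict.
The state is a dict: "time_s": time; "qpos": joint angles; "qd": joint speeds; "joint_torque": joint torques, N m; "ee_pos": TCP position; "ee_rot": TCP orientation; "ft_force": force on the tool from outside, world axes, zero at the start; "torque": the same for the moment, N m; "gripper_width": finger opening in m.
Only numpy, scipy, OpenCV 4.12 (cv2) and the standard library are available. Lean on these libraries where they do the work, as an engineer would, in place of code of your own. Each camera call takes 0.05 s, during which the arm holds its last target.

TASK

Lock the aluminium tool case: swing the yellow hasp over so that it lies flat with the brass staple standing up through its slot, and only then push the locking pin by its red post fully home through the staple loop. Leave the tub, the pencil pot and the screwdriver where they are.

Things in the scene. Friction and masses are not known exactly. Their poses are not given: they have to be found in the camera images.
- case: Riveted aluminium tool case fixed to the bench, 270 (x) x 260 (y) x 100 (z) mm, its x axis within 0.4 rad of straight away from the robot. Origin: centre of its underside; z up. Flat top at z = 100 mm: shut blue lid (fixed) at y below 0, bare deck at y above 0. A black bar handle, 33 mm high, stands on the lid at x = -85, y = -110 to -30 mm.
- hasp (a joint): Angle of the yellow hasp, rad: 0 = closed, flat over the deck, pointing to the case's +y; 1.57 = upright; starts at 1.75 to 2.3, leaning back over the lid (case's -y); stop at 2.6. Stiff hinge: it stays wherever it is left; 1 to 2 N at the tip moves it.
- hasp_hinge (a point): Middle of the hasp's hinge line, at (30, -20, 104) mm in the case's frame, fixed on the case; the line runs along the case's x axis.
- hasp_tip (a point): Middle of the free end edge of the hasp, a strap 115 mm long from hinge line to tip, 40 mm wide (along the case's x), 4 mm thick. Slot 14 mm wide, from 32 to 79 mm from the hinge; from 79 to 115 mm a solid end tab. Closed, the strap's upper face is at z = 106 mm in the case's frame.
- staple (a point): Middle of the brass staple's loop on the pin's centre line, at (30, 35, 114.5) mm in the case's frame; axes as the case's. Upright loop of 6 mm bar, legs at y = 20 and 50 mm, top at z = 133 mm in the case's frame. Its opening, 24 mm wide, looks along the case's x; the pin goes through it towards +x, above the closed hasp.
- bridge (a point): Middle of the rear face of the bridge, which stops the pin's post, at (-26, 35, 114.5) mm in the case's frame. The bridge (x -26 to 3 mm, top at z = 127.5 mm) spans a dark straight guide channel along the case's x: x -130 to 3 mm, y = 35 mm, 15 mm wide inside, 33 mm outside, floor at z = 108.5, walls up to z = 116.5 mm.
- pin_nose (a point): Centre of the front end of the locking pin, a loose square steel bar 110 mm long, 12 x 12 mm, nose narrowed over 8 mm, about 0.14 kg. Lies in the guide channel, under the bridge; slides easily. Starts 65 to 80 mm short of home, clear of the hasp. Home: its post meets the bridge and the nose is 40 mm past the staple. Axes: x along the pin to the nose, z up.
- pin_post (a point): Centre, half-way up, of the upright red post on the rear end of the pin: diameter 14 mm, 34 mm tall, z = 120.5 to 154.5 mm in the case's frame, axis 103 mm behind the nose. The pin is pushed by it towards the case's +x.
- tub: Bystander: white tub with a blue band, diameter 84 mm, 95 mm tall, on the bench beside the case. Origin: centre of its underside.
- pencil_pot: Bystander: green glass pot with pencils, diameter 76 mm, 85 mm tall (130 mm with pencils), on the bench beside the case. Origin: centre of its underside.
- screwdriver: Bystander: orange screwdriver, 190 mm long, lying on the bench beyond the case. Origin: about its middle, on its underside.
Not all that is in view belongs to the job. Leave any green look-alike of the part that bears pin_nose alone.

How it is judged:
On the way, in this order (a step that is already met when the one before it is completed fails the run):
1. the hasp lies closed over the staple while the pin is still short of the loop (value of joint hasp below 0.06 rad and x of pin_nose in the frame of staple below -0.012 m), for 0.2 s.
2. the pin is pushed home through the loop over the closed hasp (value of joint hasp below 0.06 rad and x of pin_nose in the frame of staple above 0.034 m and y of pin_nose in the frame of staple between -0.012 and 0.012 m and z of pin_nose in the frame of staple between -0.012 and 0.012 m and angle between the x axis of case and the x axis of pin_nose, either way round below 0.15 rad), for 0.2 s.
At the end, for the whole second after the job is handed in: The hasp is closed (within 0.06 rad of flat); the pin lies through the staple loop, its nose at least 34 mm beyond the staple (home is 40 mm), within 12 mm of the loop's centre line sideways and in height, within 0.15 rad of the guide's direction; all at rest (all of step 2 and linear speed of pin below 0.02 m/s and velocity of joint hasp between -0.05 and 0.05 rad/s); the robot touches nothing.
It fails at once if the tub is moved more than 30 mm (distance of tub from where it was at the start of the episode above 0.03 m).
It fails at once if the pencil pot is moved more than 30 mm (distance of pencil_pot from where it was at the start of the episode above 0.03 m).
It fails at once if the screwdriver is moved more than 30 mm (distance of screwdriver from where it was at the start of the episode above 0.03 m).
It also fails if it takes over 51 s, if anything falls off the work surface, if the arm or the gripper's body presses on something with over 40 N, if the wrist force passes 120 N, or if a joint passes its speed limit or range.

## Working session

There is one attempt and no reset: what is moved stays moved. The work goes in short steps, Python scripts to look and compute and a shell command to move; the robot and the scene stay as the last step left them, time stands still between calls to the robot, and variables do not carry over. Pictures are saved under pics/ and viewed, and the job is handed in when it is done.

```bash
ls; mkdir -p pics
python3 - <<'E'
from bench import telemetry, eyes, bot
import cv2
o=telemetry.get_obs();print(o, bot.hold_point_z)
for n in("scene","top"):
    c=eyes.capture(n);cv2.imwrite(f"pics/{n}0.png",c["pixels"][:,:,::-1]);print(c["camera_matrix"],c["k1"],c["T"])
E
```

```text
pics
{'time_s': 0.0, 'qpos': array([-1.27147883,  0.6159171 , -0.01260357,  1.42493384,  0.00813218,
        1.10338392, -0.04041074]), 'qd': array([-0.00015473, -0.00073508, -0.00011728,  0.00166826, -0.00057504,
       -0.00118846,  0.00047229]), 'joint_torque': array([-1.80477791e-04, -4.69213986e+01,  2.59195268e-01, -1.71033561e+01,
        9.95318522e-03,  9.75818548e-03,  4.15987074e-06]), 'ee_pos': array([0.20781248, 0.61506621, 0.23012799]), 'ee_rot': array([-1.55820919,  0.25600838, -0.25546112]), 'ft_force': array([-0.17813454,  0.31270424,  0.29064292]), 'torque': array([-0.02307699, -0.02368343,  0.03259276]), 'gripper_width': 0.08558376428332602} 0.0187
[[435.20631741   0.         282.0432495 ]
 [  0.         435.20631741 222.98116806]
 [  0.           0.           1.        ]] -0.012748108352084795 [[ 0.72880977 -0.46112452  0.50616252  1.08725738]
 [ 0.68444468  0.46980756 -0.55750904 -0.52939581]
 [ 0.01928211  0.75275828  0.65801457  0.78831196]
 [ 0.          0.          0.          1.        ]]
[[399.20927112   0.         279.72936985]
 [  0.         399.20927112 212.20166192]
 [  0.           0.           1.        ]] -0.05818167889403841 [[-0.01260761  0.99451751 -0.10380742  0.50514097]
 [-0.99972386 -0.0145959  -0.01841627  0.06312787]
 [-0.01983046  0.10354657  0.9944269   0.87958068]
 [ 0.          0.          0.          1.        ]]
```

View pics/scene0.png

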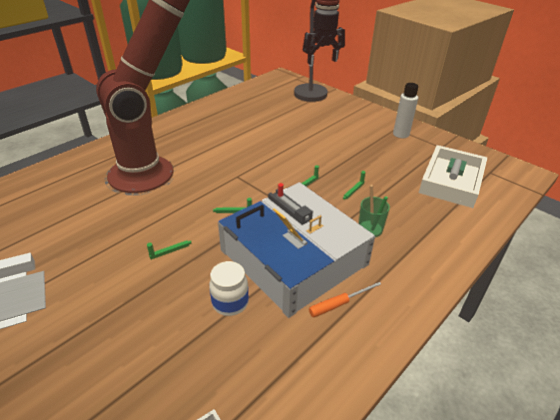

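View pics/top0.png

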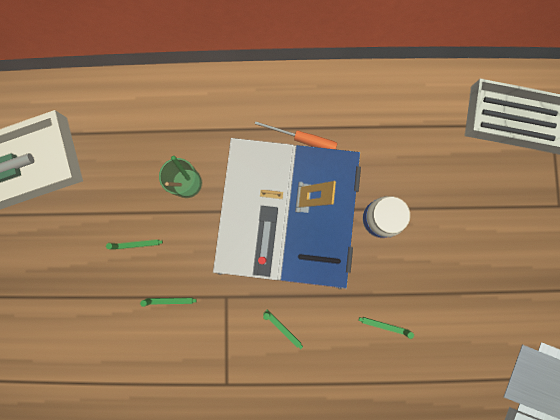

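The top view shows the case in the middle, with the red post at about (262,261), the staple at (271,194) and the hasp leaning over the lid at (317,195). The green bars on the bench at (134,244), (168,301), (283,329) and (387,327) are the look-alikes. The steel bar with the red post in the guide channel is the pin. I'll confirm it in an enlarged crop.

```bash
cat > h.py <<'E'
from bench import telemetry, eyes, bot
import cv2, numpy as np
from scipy.spatial.transform import Rotation as R
def ray(c,u,v):
    K=c["camera_matrix"];p=np.array([(u-K[0,2])/K[0,0],(v-K[1,2])/K[1,1]]);q=p.copy()
    for _ in range(20): q=p/(1+c["k1"]*(q@q))
    return c["T"][:3,:3]@np.array([q[0],-q[1],-1.0]), c["T"][:3,3]
def atz(c,u,v,z):
    d,o=ray(c,u,v);return o+d*(z-o[2])/d[2]
def dep(c,u,v):
    d,o=ray(c,u,v);return o+d*c["depth"][int(round(v)),int(round(u))]
def proj(c,P):
    T=c["T"];p=T[:3,:3].T@(np.asarray(P)-T[:3,3]);s=np.array([p[0],-p[1]])/-p[2]
    s=s*(1+c["k1"]*(s@s));K=c["camera_matrix"];return s[0]*K[0,0]+K[0,2],s[1]*K[1,1]+K[1,2]
def crop(c,name,x0,y0,x1,y1,k):
    cv2.imwrite("pics/"+name,cv2.resize(c["pixels"][y0:y1,x0:x1,::-1],None,fx=k,fy=k,interpolation=cv2.INTER_CUBIC))
E
python3 - <<'E'
from h import *
c=eyes.capture("top");crop(c,"top_c1.png",205,130,365,290,3.7)
s=eyes.capture("scene");crop(s,"sc_c1.png",210,170,380,320,4)
E
```

```text
(no output)
```

View pics/top_c1.png

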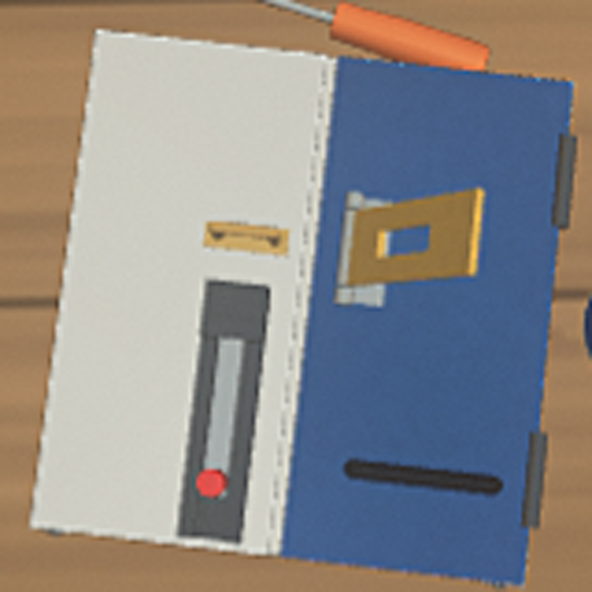

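View pics/sc_c1.png

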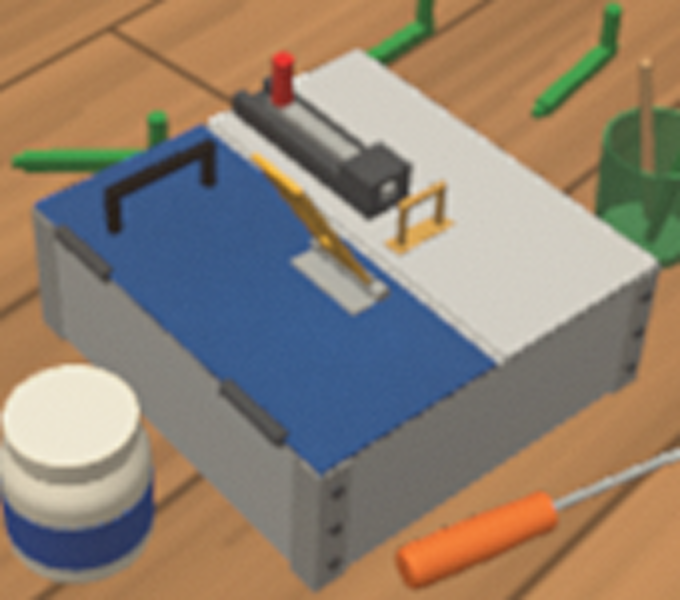

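The crop confirms it: the steel bar with the red post at crop (211,483) sits in the channel, and its nose shows under the bridge. The case's top corners are at crop (97,30), (573,80), (525,585) and (32,527).

```bash
cat >> h.py <<'E'
def casefit(c,cr):
    L=np.array([[.135,.13],[.135,-.13],[-.135,-.13],[-.135,.13]])
    W=np.array([atz(c,205+(u+.5)/3.7-.5,130+(v+.5)/3.7-.5,.1)[:2] for u,v in cr])
    a=L-L.mean(0);b=W-W.mean(0)
    th=np.arctan2((a[:,0]*b[:,1]-a[:,1]*b[:,0]).sum(),(a*b).sum())
    r=np.array([[np.cos(th),-np.sin(th)],[np.sin(th),np.cos(th)]])
    return th,W.mean(0),W-(W.mean(0)+a@r.T)
E
python3 - <<'E'
from h import *
c=eyes.capture("top");s=eyes.capture("scene")
th,o,res=casefit(c,[(97,30),(573,80),(525,585),(32,527)]);print(th,o,res)
Rz=R.from_euler('z',th).as_matrix();O=np.array([*o,0])
W=lambda p:O+Rz@(np.array(p)/1000)
C=lambda P:1000*Rz.T@(np.asarray(P)-O)
tc=lambda u,v:(205+(u+.5)/3.7-.5,130+(v+.5)/3.7-.5)
print("post",C(atz(c,*tc(211,483),.1545)))
print("staple top",C(atz(c,*tc(247,233),.133)))
print("bridge",C(atz(c,*tc(237,310),.1275)))
# tip by depth
for u,v in[(465,200),(463,265),(465,235),(350,240)]:print("hasp",C(dep(c,*tc(u,v))))
# project into scene
for n,p in dict(c1=[135,130,100],c2=[135,-130,100],c3=[-135,-130,100],staple=[30,35,133],post=[-130,35,154.5],hinge=[30,-20,104]).items():
    q=proj(s,W(p));print(n,q,((q[0]-210)*4,(q[1]-170)*4))
# which nearby objects: tub & pot
print("tub",C(atz(c,388,216,.095)),"pot",C(atz(c,181,178,.085)))
print(telemetry.get_obs()['time_s'])
for a in([1.75,2.0,2.3]):
  print(a,[np.array(proj(s,W([30+d,-20+115*np.cos(a),104+115*np.sin(a)])))*4-[840,680] for d in(-20,20)])
E
```

```text
-0.12629465638155193 [0.58868885 0.06250134] [[-2.91384834e-04 -3.65040521e-04]
 [ 1.73492882e-04  3.41646345e-04]
 [-6.90789740e-05  1.66940015e-04]
 [ 1.86970927e-04 -1.43545839e-04]]
post [-99.80865307  35.51942254 154.5       ]
staple top [ 27.87346756  33.53187158 133.        ]
bridge [-11.46700882  34.33620635 127.5       ]
hasp [ 45.03424293 -69.68435755 197.65166983]
hasp [ 13.85359843 -71.4272217  201.90631359]
hasp [ 28.27821827 -71.15794372 199.55564139]
hasp [ 33.81883752 -19.45664961 108.42491262]
c1 (np.float64(373.43539507722477), np.float64(234.41689082131847)) (np.float64(653.7415803088991), np.float64(257.6675632852739))
c2 (np.float64(288.9757919788127), np.float64(287.64876828088825)) (np.float64(315.90316791525083), np.float64(470.595073123553))
c3 (np.float64(216.63807286851386), np.float64(220.2624476175731)) (np.float64(26.552291474055437), np.float64(201.04979047029235))
staple (np.float64(314.33448665700337), np.float64(217.19791181332616)) (np.float64(417.33794662801347), np.float64(188.79164725330463))
post (np.float64(271.5659290788564), np.float64(178.18220662577005)) (np.float64(246.26371631542565), np.float64(32.7288265030802))
hinge (np.float64(296.00004439022666), np.float64(236.30957909089645)) (np.float64(344.00017756090665), np.float64(265.2383163635858))
tub [  12.76484661 -198.27654415   95.        ] pot [ 44.67984224 223.08759341  85.        ]
0.3
1.75 [array([299.18207404, 106.74743809]), array([348.1988697 , 143.64156705])]
2.0 [array([259.27254952, 139.04272338]), array([307.69739652, 177.07396297])]
2.3 [array([216.72842938, 187.74050498]), array([264.16184395, 227.08278332])]
```

```bash
cat >> h.py <<'E'
th=-0.1263;Rz=R.from_euler('z',th).as_matrix();O=np.array([.5887,.0625,0])
W=lambda p:O+Rz@(np.array(p)/1000)
C=lambda P:1000*Rz.T@(np.asarray(P)-O)
def st():
    o=telemetry.get_obs();M=R.from_rotvec(o['ee_rot']).as_matrix()
    print("t",round(o['time_s'],2),"tcp case mm",C(o['ee_pos']).round(1),"F case",(Rz.T@o['ft_force']).round(1),"w",round(o['gripper_width'],4))
    print("tool axes in case (cols x y z)\n",(Rz.T@M).round(3));return o,M
def go(p):  # shift to case point in tool axes
    o,M=st();print("shift tool mm",(1000*M.T@(W(p)-o['ee_pos'])).round(1))
E
python3 - <<'E'
from h import *
go([30,-125,260])
o,M=st()
for ax in ([0,-1,0],[0,1,0],[1,0,0],[-1,0,0]):
    x=Rz@np.array(ax);y=np.array([0,0,-1.]);D=np.c_[x,y,np.cross(x,y)]
    print(ax,R.from_matrix(M.T@D).as_rotvec().round(3))
E
```

```text
t 0.3 tcp case mm [-447.4  500.7  230.9] F case [-0.5 -0.8  0.4] w 0.0855
tool axes in case (cols x y z)
 [[ 0.98  -0.     0.198]
 [-0.198 -0.001  0.98 ]
 [-0.    -1.    -0.001]]
shift tool mm [ 591.9  -28.6 -518.7]
t 0.3 tcp case mm [-447.4  500.7  230.9] F case [-0.5 -0.8  0.4] w 0.0855
tool axes in case (cols x y z)
 [[ 0.98  -0.     0.198]
 [-0.198 -0.001  0.98 ]
 [-0.    -1.    -0.001]]
[0, -1, 0] [1.000e-03 1.371e+00 1.000e-03]
[0, 1, 0] [ 1.00e-03 -1.77e+00 -1.00e-03]
[1, 0, 0] [ 0.001 -0.199 -0.   ]
[-1, 0, 0] [0.000e+00 2.942e+00 1.000e-03]
```

```bash
python3 -m handwheel '[{"ry":-0.1,"y":-0.035,"jaw":1},{"ry":-0.1,"y":-0.035},{"x":0.02,"z":-0.025},{"x":0.02,"z":-0.025},{"x":0.02,"z":-0.025},{"x":0.02,"z":-0.025},{"x":0.02,"z":-0.025},{"x":0.02,"z":-0.025},{"x":0.02,"z":-0.025},{"x":0.02,"z":-0.025},{"x":0.02,"z":-0.025},{"x":0.02,"z":-0.025}]'; python3 -c "
from h import *
go([30,-125,300])"
```

```text
t 0.3 tcp case mm [-447.4  500.7  230.9] F case [-0.5 -0.8  0.4] w 0.0855
tool axes in case (cols x y z)
 [[ 0.98  -0.     0.198]
 [-0.198 -0.001  0.98 ]
 [-0.    -1.    -0.001]]
shift tool mm [ 591.9  -68.6 -518.8]validation failed for argument at $[0]...
```

```bash
python3 -m handwheel --help; python3 -m handwheel '[{"x":0,"y":-0.035,"z":0,"rx":0,"ry":-0.1,"rz":0,"jaw":1}]'
```

```text
time_s: 0.38
ee_pos: [0.2064, 0.6115, 0.2588]
ee_rot: [-1.581, 0.178, -0.174]
ft_force: [0.2, 0.3, -1.2]
gripper_width: 0.0757invalid input: not JSON, or not a number
```

```bash
python3 -m handwheel '[{"x":0,"y":-0.035,"z":0,"rx":0,"ry":-0.1,"rz":0,"jaw":1},{"x":0.02,"y":0,"z":-0.025,"rx":0,"ry":0,"rz":0,"jaw":1},{"x":0.02,"y":0,"z":-0.025,"rx":0,"ry":0,"rz":0,"jaw":1},{"x":0.02,"y":0,"z":-0.025,"rx":0,"ry":0,"rz":0,"jaw":1},{"x":0.02,"y":0,"z":-0.025,"rx":0,"ry":0,"rz":0,"jaw":1},{"x":0.02,"y":0,"z":-0.025,"rx":0,"ry":0,"rz":0,"jaw":1},{"x":0.02,"y":0,"z":-0.025,"rx":0,"ry":0,"rz":0,"jaw":1},{"x":0.02,"y":0,"z":-0.025,"rx":0,"ry":0,"rz":0,"jaw":1},{"x":0.02,"y":0,"z":-0.025,"rx":0,"ry":0,"rz":0,"jaw":1},{"x":0.02,"y":0,"z":-0.025,"rx":0,"ry":0,"rz":0,"jaw":1},{"x":0.02,"y":0,"z":-0.025,"rx":0,"ry":0,"rz":0,"jaw":1}]'; python3 -c "
from h import *
go([30,-125,300])"
```

```text
time_s: 1.3
ee_pos: [0.3756, 0.3412, 0.3015]
ee_rot: [-1.568, 0.098, -0.099]
ft_force: [1.1, -0.5, 0.3]
gripper_width: -0.0003
t 1.3 tcp case mm [-246.5  249.7  301.5] F case [ 1.1 -0.3  0.3] w -0.0003
tool axes in case (cols x y z)
 [[ 1.     0.    -0.001]
 [ 0.001  0.     1.   ]
 [ 0.    -1.     0.   ]]
shift tool mm [ 276.2    1.4 -374.8]
```

12 rows of (0.023, -0.031).

```bash
python3 -m handwheel '[{"x":0.023,"y":0,"z":-0.031,"rx":0,"ry":0,"rz":0,"jaw":1},{"x":0.023,"y":0,"z":-0.031,"rx":0,"ry":0,"rz":0,"jaw":1},{"x":0.023,"y":0,"z":-0.031,"rx":0,"ry":0,"rz":0,"jaw":1},{"x":0.023,"y":0,"z":-0.031,"rx":0,"ry":0,"rz":0,"jaw":1},{"x":0.023,"y":0,"z":-0.031,"rx":0,"ry":0,"rz":0,"jaw":1},{"x":0.023,"y":0,"z":-0.031,"rx":0,"ry":0,"rz":0,"jaw":1},{"x":0.023,"y":0,"z":-0.031,"rx":0,"ry":0,"rz":0,"jaw":1},{"x":0.023,"y":0,"z":-0.031,"rx":0,"ry":0,"rz":0,"jaw":1},{"x":0.023,"y":0,"z":-0.031,"rx":0,"ry":0,"rz":0,"jaw":1},{"x":0.023,"y":0,"z":-0.031,"rx":0,"ry":0,"rz":0,"jaw":1},{"x":0.023,"y":0,"z":-0.031,"rx":0,"ry":0,"rz":0,"jaw":1},{"x":0.023,"y":0,"z":-0.031,"rx":0,"ry":0,"rz":0,"jaw":1}]'; python3 -c "
from h import *
go([30,-120,185])"
```

```text
time_s: 2.3
ee_pos: [0.6028, -0.0627, 0.3014]
ee_rot: [-1.568, 0.099, -0.099]
ft_force: [1.4, 0.3, -0.3]
gripper_width: -0.0001
t 2.3 tcp case mm [  29.8 -122.4  301.4] F case [ 1.4  0.5 -0.3] w -0.0001
tool axes in case (cols x y z)
 [[ 1.     0.    -0.001]
 [ 0.001  0.     1.   ]
 [ 0.    -1.     0.   ]]
shift tool mm [  0.2 116.4   2.4]
```

```bash
python3 -m handwheel '[{"x":0,"y":0.03,"z":0,"rx":0,"ry":0,"rz":0,"jaw":1},{"x":0,"y":0.03,"z":0,"rx":0,"ry":0,"rz":0,"jaw":1},{"x":0,"y":0.03,"z":0,"rx":0,"ry":0,"rz":0,"jaw":1},{"x":0,"y":0.026,"z":0,"rx":0,"ry":0,"rz":0,"jaw":1},{"x":0,"y":0,"z":0,"rx":0,"ry":0,"rz":0,"jaw":1}]'; python3 -c "
from h import *
st()
crop(eyes.capture('scene'),'sc2.png',190,100,390,300,3)"
```

```text
time_s: 2.72
ee_pos: [0.5982, -0.0604, 0.1796]
ee_rot: [-1.568, 0.109, -0.089]
ft_force: [-1.7, 1.1, -0.8]
gripper_width: -0.0004
t 2.72 tcp case mm [  24.9 -120.8  179.6] F case [-1.8  0.9 -0.8] w -0.0004
tool axes in case (cols x y z)
 [[ 1.    -0.013 -0.001]
 [ 0.001 -0.     1.   ]
 [-0.013 -1.    -0.   ]]
```

View pics/sc2.png

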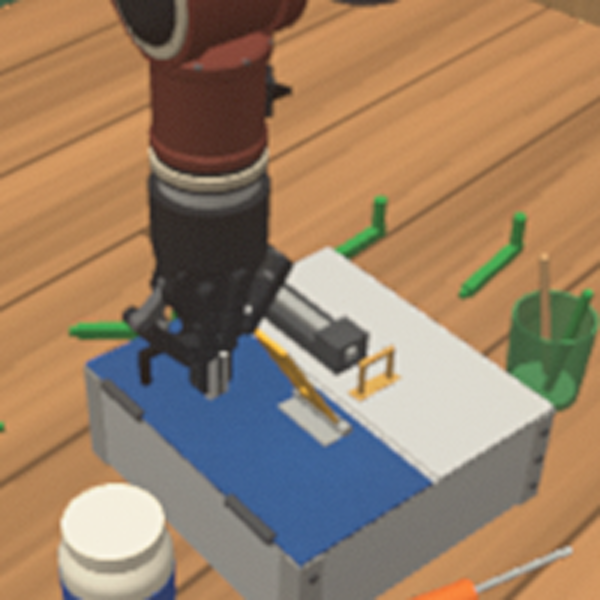

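The scene picture shows the shut fingers at about (215,385) in the crop, behind the hasp on its lid side. The hasp is at (265,340) to (340,430) and hasn't been touched. I'll raise the tool slightly and start pushing.

```bash
python3 -m handwheel '[{"x":0.004,"y":-0.012,"z":0,"rx":0,"ry":0,"rz":0,"jaw":1},{"x":0,"y":0,"z":0,"rx":0,"ry":0,"rz":0,"jaw":1}]'; python3 -c "
from h import *
go([30,-35,205])"
```

```text
time_s: 2.93
ee_pos: [0.6092, -0.0619, 0.2011]
ee_rot: [-1.569, 0.092, -0.105]
ft_force: [1.0, -0.4, 0.3]
gripper_width: 0.0001
t 2.93 tcp case mm [  36.  -120.8  201.1] F case [ 1.  -0.3  0.3] w 0.0001
tool axes in case (cols x y z)
 [[ 1.     0.008 -0.001]
 [ 0.001  0.     1.   ]
 [ 0.008 -1.     0.   ]]
shift tool mm [-6.  -3.9 85.8]
```

```bash
python3 -m handwheel '[{"x":-0.003,"y":0.004,"z":0.008,"rx":0,"ry":0,"rz":0,"jaw":1},{"x":0,"y":0,"z":0.008,"rx":0,"ry":0,"rz":0,"jaw":1},{"x":0,"y":0,"z":0.008,"rx":0,"ry":0,"rz":0,"jaw":1},{"x":0,"y":0,"z":0.008,"rx":0,"ry":0,"rz":0,"jaw":1},{"x":0,"y":0,"z":0.008,"rx":0,"ry":0,"rz":0,"jaw":1},{"x":0,"y":-0.002,"z":0.008,"rx":0,"ry":0,"rz":0,"jaw":1},{"x":0,"y":-0.002,"z":0.008,"rx":0,"ry":0,"rz":0,"jaw":1},{"x":0,"y":-0.002,"z":0.008,"rx":0,"ry":0,"rz":0,"jaw":1},{"x":0,"y":-0.002,"z":0.008,"rx":0,"ry":0,"rz":0,"jaw":1},{"x":0,"y":0,"z":0.008,"rx":0,"ry":0,"rz":0,"jaw":1},{"x":0,"y":0,"z":0.006,"rx":0,"ry":0,"rz":0,"jaw":1},{"x":0,"y":0,"z":0,"rx":0,"ry":0,"rz":0,"jaw":1}]'; python3 -c "
from h import *
go([30,16,196])
crop(eyes.capture('scene'),'sc3.png',190,100,390,300,3)"
```

```text
time_s: 3.93
ee_pos: [0.6138, 0.0276, 0.2006]
ee_rot: [-1.567, 0.097, -0.095]
ft_force: [-0.7, -0.2, 0.9]
gripper_width: -0.0005
t 3.93 tcp case mm [ 29.3 -31.5 200.6] F case [-0.6 -0.2  0.9] w -0.0005
tool axes in case (cols x y z)
 [[ 1.    -0.001 -0.004]
 [ 0.004  0.002  1.   ]
 [-0.001 -1.     0.002]]
shift tool mm [ 0.9  4.7 47.5]
```

View pics/sc3.png

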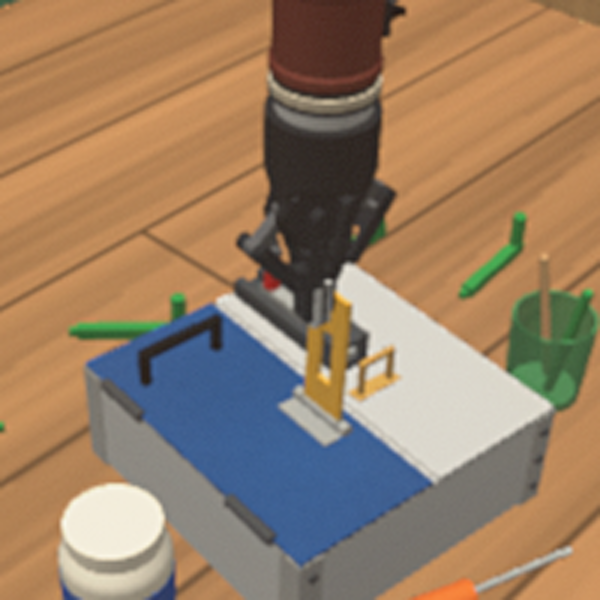

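The hasp now stands upright in the crop, from (340,300) down to (320,410), with the fingers behind it. Next I'll take it over the arc.

```bash
python3 -m handwheel '[{"x":0,"y":0,"z":0.008,"rx":0,"ry":0,"rz":0,"jaw":1},{"x":0,"y":0,"z":0.008,"rx":0,"ry":0,"rz":0,"jaw":1},{"x":0,"y":0,"z":0.008,"rx":0,"ry":0,"rz":0,"jaw":1},{"x":0,"y":0,"z":0.008,"rx":0,"ry":0,"rz":0,"jaw":1},{"x":0,"y":0.002,"z":0.008,"rx":0,"ry":0,"rz":0,"jaw":1},{"x":0,"y":0.003,"z":0.008,"rx":0,"ry":0,"rz":0,"jaw":1},{"x":0,"y":0.005,"z":0.007,"rx":0,"ry":0,"rz":0,"jaw":1},{"x":0,"y":0.005,"z":0.007,"rx":0,"ry":0,"rz":0,"jaw":1},{"x":0,"y":0.005,"z":0.007,"rx":0,"ry":0,"rz":0,"jaw":1},{"x":0,"y":0,"z":0,"rx":0,"ry":0,"rz":0,"jaw":1}]'; python3 -c "
from h import *
go([30,56,158])
crop(eyes.capture('scene'),'sc4.png',190,100,390,300,3)"
```

```text
time_s: 4.82
ee_pos: [0.622, 0.0955, 0.1797]
ee_rot: [-1.567, 0.098, -0.094]
ft_force: [-1.4, 0.9, 0.2]
gripper_width: -0.0001
t 4.82 tcp case mm [ 28.9  36.9 179.7] F case [-1.5  0.7  0.2] w -0.0001
tool axes in case (cols x y z)
 [[ 1.    -0.002 -0.004]
 [ 0.004  0.001  1.   ]
 [-0.002 -1.     0.001]]
shift tool mm [ 1.3 21.7 19.1]
```

View pics/sc4.png

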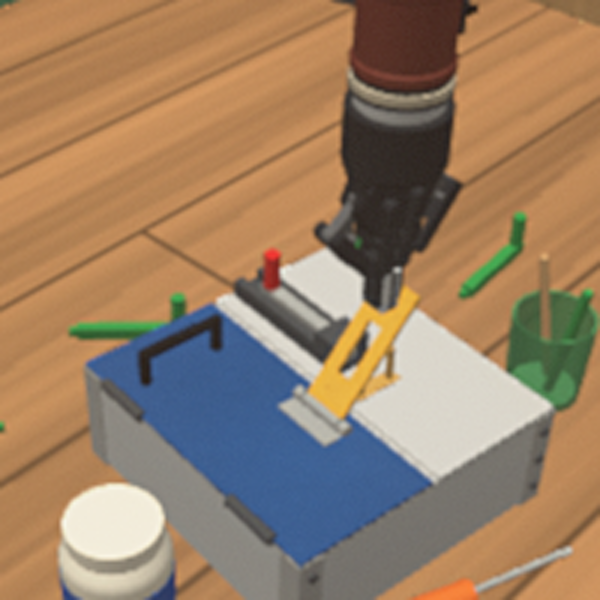

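The hasp is at about 45°, with the fingers on its back near the tip at (400,295), and it's lined up over the staple.

```bash
python3 -m handwheel '[{"x":0,"y":0.007,"z":0.007,"rx":0,"ry":0,"rz":0,"jaw":1},{"x":0,"y":0.007,"z":0.007,"rx":0,"ry":0,"rz":0,"jaw":1},{"x":0,"y":0.008,"z":0.007,"rx":0,"ry":0,"rz":0,"jaw":1},{"x":0,"y":0.008,"z":0.006,"rx":0,"ry":0,"rz":0,"jaw":1},{"x":0,"y":0.008,"z":0.005,"rx":0,"ry":0,"rz":0,"jaw":1},{"x":0,"y":0.008,"z":0.003,"rx":0,"ry":0,"rz":0,"jaw":1},{"x":0,"y":0.008,"z":0.003,"rx":0,"ry":0,"rz":0,"jaw":1},{"x":0,"y":0.008,"z":0.002,"rx":0,"ry":0,"rz":0,"jaw":1},{"x":0,"y":0,"z":0,"rx":0,"ry":0,"rz":0,"jaw":1}]'; python3 -c "
from h import *
go([30,77,106])
crop(eyes.capture('scene'),'sc5.png',190,100,390,300,3)"
```

```text
time_s: 5.62
ee_pos: [0.6264, 0.1329, 0.117]
ee_rot: [-1.569, 0.101, -0.095]
ft_force: [-0.6, 0.4, -0.3]
gripper_width: 0.0
t 5.62 tcp case mm [ 28.5  74.6 117. ] F case [-0.7  0.3 -0.3] w 0.0
tool axes in case (cols x y z)
 [[ 1.    -0.004 -0.001]
 [ 0.001 -0.001  1.   ]
 [-0.004 -1.    -0.001]]
shift tool mm [ 1.6 11.   2.4]
```

View pics/sc5.png

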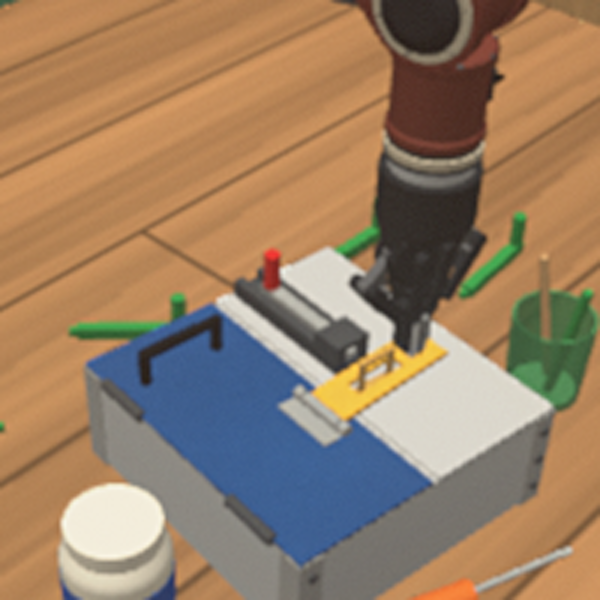

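The hasp is nearly flat, and the staple stands up through the slot at (375,365). I'll press it down gently.

```bash
python3 -m handwheel '[{"x":0,"y":0.003,"z":0.001,"rx":0,"ry":0,"rz":0,"jaw":1},{"x":0,"y":0.003,"z":0.001,"rx":0,"ry":0,"rz":0,"jaw":1},{"x":0,"y":0.003,"z":0,"rx":0,"ry":0,"rz":0,"jaw":1},{"x":0,"y":0,"z":0,"rx":0,"ry":0,"rz":0,"jaw":1},{"x":0,"y":0,"z":0,"rx":0,"ry":0,"rz":0,"jaw":1}]'; python3 -c "
from h import *
st()"
python3 -m handwheel '[{"x":0,"y":0.002,"z":0,"rx":0,"ry":0,"rz":0,"jaw":1},{"x":0,"y":0,"z":0,"rx":0,"ry":0,"rz":0,"jaw":1}]'
```

```text
time_s: 6.08
ee_pos: [0.6278, 0.1343, 0.1102]
ee_rot: [-1.569, 0.099, -0.099]
ft_force: [-0.1, -0.6, -0.3]
gripper_width: 0.0
t 6.08 tcp case mm [ 29.8  76.2 110.2] F case [-0.  -0.6 -0.3] w 0.0
tool axes in case (cols x y z)
 [[ 1. -0. -0.]
 [ 0. -0.  1.]
 [-0. -1. -0.]]
time_s: 6.25
ee_pos: [0.6279, 0.1344, 0.1082]
ee_rot: [-1.568, 0.099, -0.099]
ft_force: [0.7, 0.0, -0.3]
gripper_width: 0.0003
```

```bash
for i in 1; do python3 -m handwheel '[{"x":0,"y":0.002,"z":0,"rx":0,"ry":0,"rz":0,"jaw":1},{"x":0,"y":0,"z":0,"rx":0,"ry":0,"rz":0,"jaw":1}]';python3 -m handwheel '[{"x":0,"y":0.001,"z":0,"rx":0,"ry":0,"rz":0,"jaw":1},{"x":0,"y":0,"z":0,"rx":0,"ry":0,"rz":0,"jaw":1}]'; done
```

```text
time_s: 6.42
ee_pos: [0.628, 0.1344, 0.1062]
ee_rot: [-1.568, 0.099, -0.099]
ft_force: [-0.0, -0.2, -0.7]
gripper_width: -0.0
time_s: 6.58
ee_pos: [0.628, 0.1344, 0.1061]
ee_rot: [-1.568, 0.099, -0.099]
ft_force: [-1.4, -0.1, 4.7]
gripper_width: -0.0003
```

```bash
python3 -m handwheel '[{"x":0,"y":0.001,"z":0,"rx":0,"ry":0,"rz":0,"jaw":1},{"x":0,"y":0,"z":0,"rx":0,"ry":0,"rz":0,"jaw":1}]'; python3 -c "
from h import *
st()"
```

```text
time_s: 6.75
ee_pos: [0.628, 0.1343, 0.106]
ee_rot: [-1.568, 0.099, -0.099]
ft_force: [-2.5, -1.4, 9.2]
gripper_width: -0.0
t 6.75 tcp case mm [ 30.   76.2 106. ] F case [-2.3 -1.7  9.2] w -0.0
tool axes in case (cols x y z)
 [[ 1.  0. -0.]
 [ 0.  0.  1.]
 [ 0. -1.  0.]]
```

The hasp is seated: contact at z = 106 mm with 9 N. I'll lift off, go behind the post, and check both the hasp and the post.

```bash
python3 -m handwheel '[{"x":0,"y":-0.01,"z":0,"rx":0,"ry":0,"rz":0,"jaw":1},{"x":0,"y":-0.03,"z":0,"rx":0,"ry":0,"rz":0,"jaw":1},{"x":0,"y":-0.03,"z":0,"rx":0,"ry":0,"rz":0,"jaw":1},{"x":-0.015,"y":-0.02,"z":-0.004,"rx":0,"ry":0,"rz":0,"jaw":1},{"x":-0.025,"y":0,"z":-0.006,"rx":0,"ry":0,"rz":0,"jaw":1},{"x":-0.025,"y":0,"z":-0.006,"rx":0,"ry":0,"rz":0,"jaw":1},{"x":-0.025,"y":0,"z":-0.006,"rx":0,"ry":0,"rz":0,"jaw":1},{"x":-0.025,"y":0,"z":-0.006,"rx":0,"ry":0,"rz":0,"jaw":1},{"x":-0.025,"y":0,"z":-0.006,"rx":0,"ry":0,"rz":0,"jaw":1},{"x":-0.025,"y":0,"z":-0.006,"rx":0,"ry":0,"rz":0,"jaw":1},{"x":-0.015,"y":0,"z":-0.001,"rx":0,"ry":0,"rz":0,"jaw":1},{"x":0,"y":0,"z":0,"rx":0,"ry":0,"rz":0,"jaw":1}]'; python3 -c "
from h import *
go([-140,35,125])
c=eyes.capture('top');crop(c,'top6.png',205,130,365,290,3.7)
crop(eyes.capture('scene'),'sc6.png',190,100,390,300,3)
tc=lambda u,v:(205+(u+.5)/3.7-.5,130+(v+.5)/3.7-.5)
for n,p in dict(tip=(30,95,106),tipL=(10,95,106),tipR=(50,95,106)).items():
  q=proj(c,W(p));print(n,(q[0]-205)*3.7,(q[1]-130)*3.7, q)
for y in(62,70,80,90):
  q=proj(c,W([30,y,106]));print(y,C(dep(c,*q)).round(1))"
```

```text
time_s: 7.75
ee_pos: [0.4405, 0.1161, 0.1945]
ee_rot: [-1.569, 0.101, -0.095]
ft_force: [-0.6, 0.3, 0.0]
gripper_width: 0.0001
t 7.75 tcp case mm [-153.8   34.5  194.5] F case [-0.6  0.2  0. ] w 0.0001
tool axes in case (cols x y z)
 [[ 1.    -0.004 -0.002]
 [ 0.002 -0.001  1.   ]
 [-0.004 -1.    -0.001]]
shift tool mm [14.  69.4  0.5]
tip 133.30809936328808 222.83254603554002 (np.float64(241.0292160441319), np.float64(190.22501244203784))
tipL 128.64426961433804 259.9361621609436 (np.float64(239.76872151738866), np.float64(200.253016800255))
tipR 137.95750000416348 185.93428799912596 (np.float64(242.28581081193607), np.float64(180.25251027003404))
62 [ 29.6  61.7 109.1]
70 [ 30.  70. 106.]
80 [ 29.7  79.7 108.2]
90 [ 30.1  90.  105.7]
```

View pics/top6.png

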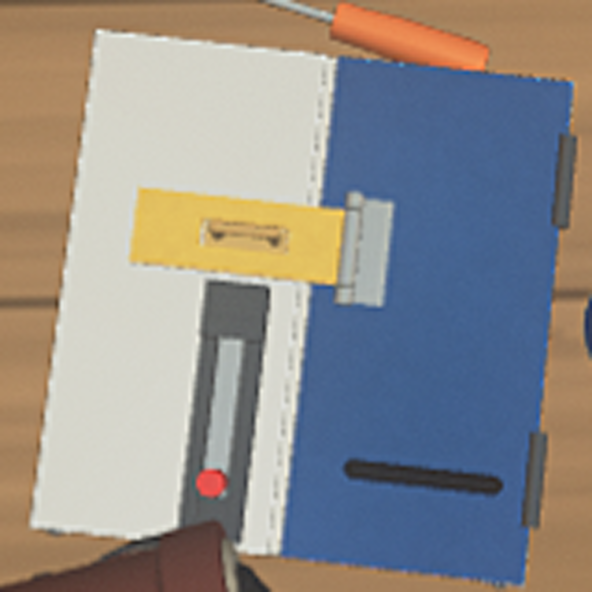

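View pics/sc6.png

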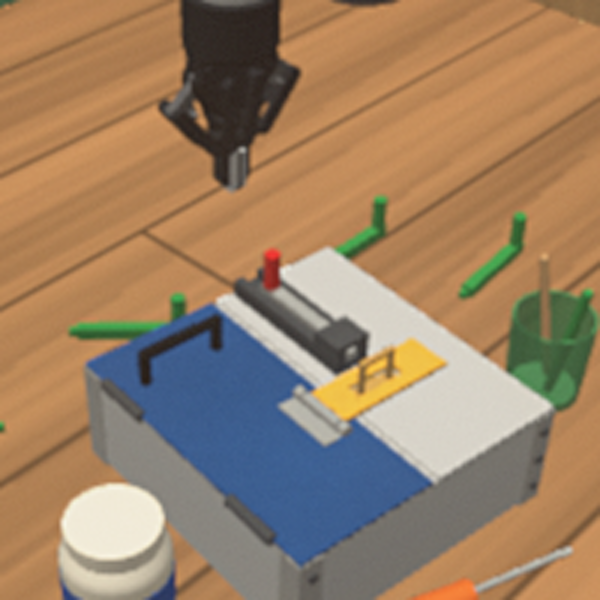

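The hasp lies flat with the staple through its slot (top crop (245,235), tip edge at (132,225), matching the predicted closed position). The post is still at (211,483). I'll lower the tool behind the post.

```bash
python3 -m handwheel '[{"x":0.006,"y":0.025,"z":0,"rx":0,"ry":0,"rz":0,"jaw":1},{"x":0.005,"y":0.025,"z":0.001,"rx":0,"ry":0,"rz":0,"jaw":1},{"x":0,"y":0.014,"z":0,"rx":0,"ry":0,"rz":0,"jaw":1},{"x":0,"y":0,"z":0,"rx":0,"ry":0,"rz":0,"jaw":1},{"x":0,"y":0,"z":0,"rx":0,"ry":0,"rz":0,"jaw":1}]'; python3 -c "
from h import *
go([-51,35,127])"
```

```text
time_s: 8.27
ee_pos: [0.4562, 0.1157, 0.1298]
ee_rot: [-1.569, 0.1, -0.099]
ft_force: [-0.2, -0.6, 0.2]
gripper_width: -0.0001
t 8.27 tcp case mm [-138.1   36.1  129.8] F case [-0.1 -0.7  0.2] w -0.0001
tool axes in case (cols x y z)
 [[ 1.    -0.    -0.   ]
 [ 0.    -0.001  1.   ]
 [-0.    -1.    -0.001]]
shift tool mm [87.1  2.8 -1.1]
```

```bash
python3 -m handwheel '[{"x":0.005,"y":0,"z":-0.001,"rx":0,"ry":0,"rz":0,"jaw":1},{"x":0.005,"y":0,"z":0,"rx":0,"ry":0,"rz":0,"jaw":1},{"x":0.004,"y":0,"z":0,"rx":0,"ry":0,"rz":0,"jaw":1},{"x":0.004,"y":0,"z":0,"rx":0,"ry":0,"rz":0,"jaw":1},{"x":0.004,"y":0,"z":0,"rx":0,"ry":0,"rz":0,"jaw":1},{"x":0.004,"y":0,"z":0,"rx":0,"ry":0,"rz":0,"jaw":1},{"x":0.004,"y":0,"z":0,"rx":0,"ry":0,"rz":0,"jaw":1},{"x":0.004,"y":0,"z":0,"rx":0,"ry":0,"rz":0,"jaw":1},{"x":0.004,"y":0,"z":0,"rx":0,"ry":0,"rz":0,"jaw":1},{"x":0.004,"y":0,"z":0,"rx":0,"ry":0,"rz":0,"jaw":1},{"x":0.004,"y":0,"z":0,"rx":0,"ry":0,"rz":0,"jaw":1},{"x":0,"y":0,"z":0,"rx":0,"ry":0,"rz":0,"jaw":1}]'; python3 -c "
from h import *
go([-51,35,127])
c=eyes.capture('top');crop(c,'top7.png',205,130,365,290,3.7)
crop(eyes.capture('scene'),'sc7.png',220,140,340,260,5)"
```

```text
time_s: 9.27
ee_pos: [0.5024, 0.1088, 0.1303]
ee_rot: [-1.568, 0.097, -0.101]
ft_force: [-0.6, -1.0, -0.7]
gripper_width: -0.0005
t 9.27 tcp case mm [-91.5  35.1 130.3] F case [-0.4 -1.  -0.7] w -0.0005
tool axes in case (cols x y z)
 [[ 1.     0.002 -0.   ]
 [ 0.     0.     1.   ]
 [ 0.002 -1.     0.   ]]
shift tool mm [40.5  3.4 -0.1]
```

View pics/sc7.png

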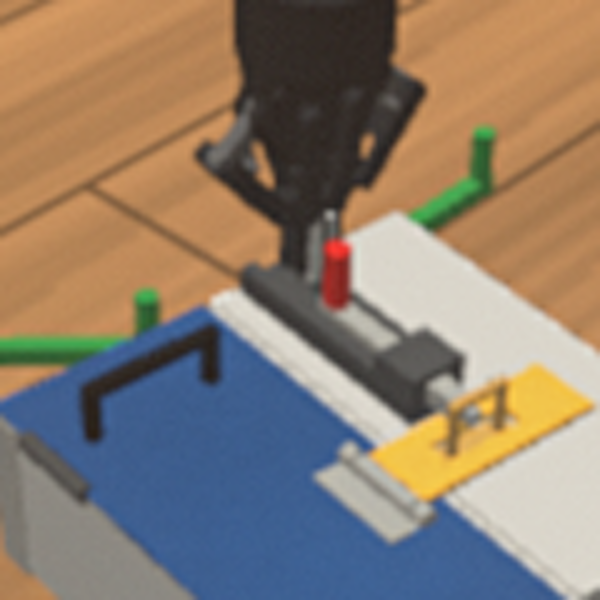

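The fingers have pushed the post to (337,275) in the crop, and the nose is just entering the loop at (470,410). Carrying on.

```bash
python3 -m handwheel '[{"x":0.004,"y":0.001,"z":0,"rx":0,"ry":0,"rz":0,"jaw":1},{"x":0.004,"y":0.001,"z":0,"rx":0,"ry":0,"rz":0,"jaw":1},{"x":0.004,"y":0,"z":0,"rx":0,"ry":0,"rz":0,"jaw":1},{"x":0.004,"y":0,"z":0,"rx":0,"ry":0,"rz":0,"jaw":1},{"x":0.004,"y":0,"z":0,"rx":0,"ry":0,"rz":0,"jaw":1},{"x":0.004,"y":0,"z":0,"rx":0,"ry":0,"rz":0,"jaw":1},{"x":0.004,"y":0,"z":0,"rx":0,"ry":0,"rz":0,"jaw":1},{"x":0.004,"y":0,"z":0,"rx":0,"ry":0,"rz":0,"jaw":1},{"x":0.002,"y":0,"z":0,"rx":0,"ry":0,"rz":0,"jaw":1},{"x":0,"y":0,"z":0,"rx":0,"ry":0,"rz":0,"jaw":1}]'; python3 -c "
from h import *
go([-51,35,127])"
```

```text
time_s: 10.2
ee_pos: [0.5354, 0.1047, 0.1284]
ee_rot: [-1.569, 0.098, -0.1]
ft_force: [-0.5, -0.3, 0.3]
gripper_width: 0.0001
t 10.2 tcp case mm [-58.2  35.1 128.4] F case [-0.5 -0.3  0.3] w 0.0001
tool axes in case (cols x y z)
 [[ 1.     0.001 -0.   ]
 [ 0.     0.     1.   ]
 [ 0.001 -1.     0.   ]]
shift tool mm [ 7.2  1.4 -0.1]
```

```bash
python3 -m handwheel '[{"x":0.002,"y":0,"z":0,"rx":0,"ry":0,"rz":0,"jaw":1},{"x":0.002,"y":0,"z":0,"rx":0,"ry":0,"rz":0,"jaw":1},{"x":0,"y":0,"z":0,"rx":0,"ry":0,"rz":0,"jaw":1}]'; python3 -c "
from h import *
st()
c=eyes.capture('top');crop(c,'top8.png',205,130,365,290,3.7)
crop(eyes.capture('scene'),'sc8.png',220,140,340,260,5)"
```

```text
time_s: 10.45
ee_pos: [0.5386, 0.1043, 0.1284]
ee_rot: [-1.569, 0.099, -0.099]
ft_force: [-1.3, 0.4, 1.3]
gripper_width: -0.0002
t 10.45 tcp case mm [-55.   35.2 128.4] F case [-1.3  0.3  1.3] w -0.0002
tool axes in case (cols x y z)
 [[ 1.    -0.    -0.001]
 [ 0.001  0.     1.   ]
 [-0.    -1.     0.   ]]
```

View pics/sc8.png

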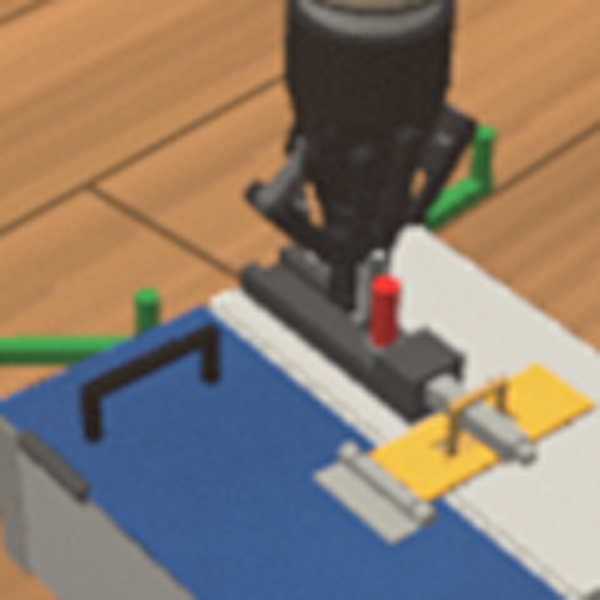

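The pin is through the loop, with its nose at crop (525,450) and a small gap left between post and bridge. I'll push on in 2 mm steps until the force rises.

```bash
python3 -m handwheel '[{"x":0.002,"y":0,"z":0,"rx":0,"ry":0,"rz":0,"jaw":1},{"x":0.002,"y":0,"z":0,"rx":0,"ry":0,"rz":0,"jaw":1},{"x":0,"y":0,"z":0,"rx":0,"ry":0,"rz":0,"jaw":1}]'; python3 -c "
from h import *
st()"
```

```text
time_s: 10.8
ee_pos: [0.5425, 0.1038, 0.1284]
ee_rot: [-1.569, 0.099, -0.099]
ft_force: [-3.0, 1.4, 2.2]
gripper_width: 0.0
t 10.8 tcp case mm [-51.   35.2 128.4] F case [-3.2  1.   2.2] w 0.0
tool axes in case (cols x y z)
 [[ 1. -0. -0.]
 [ 0.  0.  1.]
 [-0. -1.  0.]]
```

```bash
python3 -m handwheel '[{"x":0.002,"y":0,"z":0,"rx":0,"ry":0,"rz":0,"jaw":1},{"x":0,"y":0,"z":0,"rx":0,"ry":0,"rz":0,"jaw":1}]'; python3 -c "
from h import *
st()"
```

```text
time_s: 10.97
ee_pos: [0.5427, 0.1039, 0.1282]
ee_rot: [-1.569, 0.102, -0.095]
ft_force: [-5.5, 0.7, 5.7]
gripper_width: 0.0
t 10.97 tcp case mm [-50.9  35.3 128.2] F case [-5.6 -0.   5.7] w 0.0
tool axes in case (cols x y z)
 [[ 1.    -0.004 -0.001]
 [ 0.001 -0.     1.   ]
 [-0.004 -1.    -0.   ]]
```

The tool stopped at x = -50.9 mm with force rising, which is home as predicted (-51). I'll hold briefly, back off and lift.

```bash
python3 -m handwheel '[{"x":0.001,"y":0,"z":0,"rx":0,"ry":0,"rz":0,"jaw":1},{"x":0,"y":0,"z":0,"rx":0,"ry":0,"rz":0,"jaw":1},{"x":0,"y":0,"z":0,"rx":0,"ry":0,"rz":0,"jaw":1},{"x":-0.005,"y":0,"z":0,"rx":0,"ry":0,"rz":0,"jaw":1},{"x":-0.01,"y":0,"z":0,"rx":0,"ry":0,"rz":0,"jaw":1},{"x":-0.015,"y":-0.01,"z":0,"rx":0,"ry":0,"rz":0,"jaw":1},{"x":-0.02,"y":-0.03,"z":0,"rx":0,"ry":0,"rz":0,"jaw":1},{"x":-0.02,"y":-0.03,"z":0,"rx":0,"ry":0,"rz":0,"jaw":1},{"x":-0.02,"y":-0.03,"z":0,"rx":0,"ry":0,"rz":0,"jaw":1},{"x":-0.02,"y":-0.01,"z":0,"rx":0,"ry":0,"rz":0,"jaw":1},{"x":0,"y":0,"z":0,"rx":0,"ry":0,"rz":0,"jaw":1},{"x":0,"y":0,"z":0,"rx":0,"ry":0,"rz":0,"jaw":1}]'; python3 -c "
from h import *
st()
c=eyes.capture('top');crop(c,'top9.png',205,130,365,290,3.7)
crop(eyes.capture('scene'),'sc9.png',220,140,340,260,5)"
```

```text
time_s: 11.97
ee_pos: [0.4371, 0.1174, 0.2393]
ee_rot: [-1.567, 0.095, -0.102]
ft_force: [0.6, -0.9, -0.4]
gripper_width: 0.0001
t 11.97 tcp case mm [-157.3   35.4  239.3] F case [ 0.7 -0.9 -0.4] w 0.0001
tool axes in case (cols x y z)
 [[ 1.     0.004 -0.001]
 [ 0.001  0.002  1.   ]
 [ 0.004 -1.     0.002]]
```

View pics/top9.png

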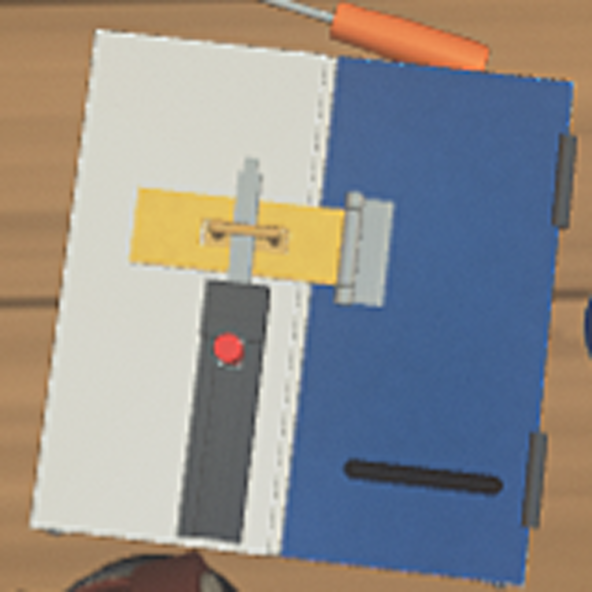

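View pics/sc9.png

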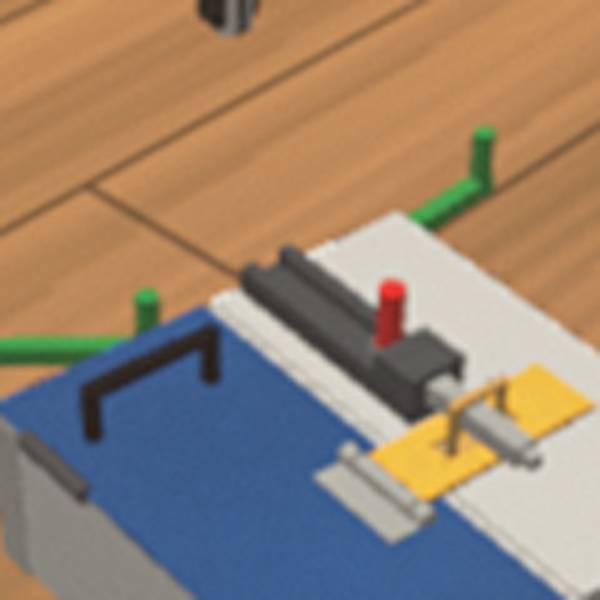

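```bash
python3 -c "
from h import *
c=eyes.capture('top');s=eyes.capture('scene')
tc=lambda u,v:(205+(u+.5)/3.7-.5,130+(v+.5)/3.7-.5)
print('post',C(atz(c,*tc(228,347),.1545)).round(1),'nose edge top',C(atz(c,*tc(252,159),.118)).round(1))
for P in([30,35,120.5],[60,35,120.5],[15,35,120.5],[40,35,120.5]):
  q=proj(c,W(P));print(P,C(dep(c,*q)).round(1))
for n,P in dict(nose=[70,35,114.5],bridge_face=[3,35,114.5],posttop=[-33,35,154.5],postbase=[-33,35,127.5],staple=[30,35,133],tip=[10,95,106]).items():
  q=proj(s,W(P));print(n,(q[0]-220)*5,(q[1]-140)*5)
print('tub',C(atz(c,388,216,.095)).round(1))
full=c['pixels'];cv2.imwrite('pics/top10.png',full[:,:,::-1])
print(telemetry.get_obs()['ft_force'].round(2))
"
```

```text
post [-32.7  35.  154.5] nose edge top [ 69.3  36.3 118. ]
[30, 35, 120.5] [ 28.3  34.3 131.8]
[60, 35, 120.5] [ 59.7  34.9 122.2]
[15, 35, 120.5] [ 14.8  34.9 121.8]
[40, 35, 120.5] [ 40.   35.  120.7]
nose 527.8974331293915 460.7480546232857
bridge_face 430.7296959974511 386.72014442211406
posttop 384.83809716882945 284.20374115234824
postbase 382.50559687994865 328.39737216214644
staple 471.6889443793525 386.00211074279525
tip 529.8118373301984 358.1822998912635
tub [  12.8 -198.3   95. ]
[ 0.29 -0.16 -0.3 ]
```

View pics/top10.png

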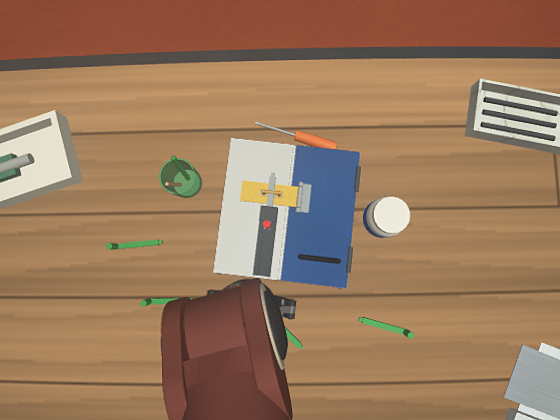

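The post is at x = -32.7 mm (home is -33), the nose is about 39 to 40 mm past the staple, and the pin is level at the right height. The hasp is flat, and the tub (388,216), pot (181,178) and screwdriver (315,140) are where they started. The arm is clear of everything.

```bash
python3 -c "
from bench import bot
bot.close_job()"
```

```text
the job is handed in; nothing more can be done
```

The tool case is locked and the job is handed in, at about 12 s of the 51 s allowed; it reported no verdict. I swung the hasp over with the shut fingers and pressed it flat, with the brass staple up through its slot. Then I pushed the pin by its red post until it stopped against the bridge, and backed the arm clear.

Last checks, all before handing in:
- **Hasp:** flat. The fingers met the strap at z = 106 mm under 9 N, and depth readings on the end tab were 106 to 109 mm. After the pin push I confirmed it only from the pictures.
- **Pin:** the post is at x = -32.7 mm (home is -33). The nose is about 39 to 40 mm past the staple, about 1 mm off the centre line, and level (top face 121 to 122 mm).
- **Bystanders:** the tub, pencil pot and screwdriver look unmoved in the top view.
- **Robot:** clear of everything, with the force reading near zero.

**Doubtful reading:** in the scene view the post seemed to lean slightly, by about 1 to 2 mm. I put this down to play in the channel, since the top view's depth readings showed the pin level.

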